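# Unhook the handheld meter from its sloping stand and clip it into the spring-jaw dock

### The arm

A 6-joint arm with a two-finger parallel gripper is mounted at the origin on the work surface. World frame = base frame: x ahead of the robot, y to its left, z up, the work surface at z = 0. Lengths are in m, angles in degrees, forces in N, time in s.
With the tool pointing down it reaches from about 0.4 to 0.825 m from the base axis. Payload 7 kg.
Tool frame: the origin (TCP) lies midway between the tips of the shut fingers; the grasp point (between the pads) lies 19 mm behind it; z points along the fingers, y is the line along which they close (so a half turn about z gives the same grasp; the last joint's range is limited). The gripper opens to 88 mm and grips with 3 to 60 N. Pads are 19 mm wide; open, the fingers measure 130 mm over their backs; the gripper's body (78 mm by 193 mm) begins 47 mm behind the grasp point.
Start: joints at [16.507, 20.546, 0.682, 0, -70.136, -16.507], TCP at [0.675, -0, 0.227] pointing down, gripper open.
Joint ranges: [-176.03, 176.03], [-82.01, 121.73], [-58.28, 71.71], [-173.87, 95.51], [-174.79, -0.11], [-173.66, 173.66]. Speed limits (degrees/s): [136.94, 136.94, 172.46, 180, 180, 180].

### API

Orientations are given as a 3x3 rotation matrix whose columns are the frame's x, y, z axes.
In Python, from rig import robot gives the robot as it stands. Calls block until the motion is done:
- robot.goto(position, orientation): joint-space move of the TCP to a pose.
- robot.servo_line(position, ori=None, speed=0.15): straight line of the TCP; ori=None keeps the orientation; speed is the mean speed in m/s.
- robot.movej(angles): joint-space move.
- robot.move_gripper(opening): opening from 0.0 (shut) to 1.0 (fully open); the grip force is fixed at half the most; returns when the fingers have stopped.
- robot.dwell(seconds).
- robot.ik(position, orientation): joint angles nearest the present ones, or None.
- robot.grab_frame(name): name is "scene" or "side" or "wrist"; returns (picture, depth): 480x640x3 uint8, red, green, blue; 480x640 float32, m along the optical axis (not along the pixel's ray), 0 where there is no reading.
- robot.camera_info(name): a dict with "vfov" (degrees; the focal length in pixels is half the picture's height over the tangent of half this angle, whatever the lens; pixels are square), "cx", "cy" (the principal point, pixels), "view" (4x4, takes a point from world to camera coordinates); the wrist camera has in their place "T_tool_cam" (4x4, takes a point from camera to tool coordinates, whose origin is the TCP and whose axes are the flange's). Camera axes: x right, y down, z forward; pixel columns grow to the right and rows downward; lengths in m; the calibration is good to about 2 mm. A picture is of the moment at which its call begins: read the wrist's pose just before it. camera_info takes no time and is no camera call.
A pose or a line that the arm cannot do raises robot.Unreachable and nothing moves.
- robot.job_done(): hands the job in; it is judged then, once.
Readings, each from a call of its own:
- robot.read_t(): time.
- robot.read_qpos(): joint angles.
- robot.read_qvel(): joint speeds.
- robot.read_effort(): joint torques, N m.
- robot.read_position(): TCP position.
- robot.read_tcp_rot(): TCP orientation.
- robot.read_force(): force on the tool from outside, world axes, zero at the start.
- robot.read_ft_torque(): the same for the moment, N m.
- robot.read_grip_width(): opening from 0.0 (shut) to 1.0 (fully open).
- robot.read_finger_force(): force on a finger pad.
Only numpy, scipy, OpenCV 4.12 (cv2) and the standard library are available. Lean on these libraries where they do the work, as an engineer would, in place of code of your own. Each camera call takes 0.05 s, during which the arm holds its last target. There are 200 camera calls.

### The job

Take the handheld meter off its sloping stand: first tip its lower end up over the stand's sill while the lip under its upper end still hangs on the ledge, then lift the lip off the ledge and draw the meter out from under the hood. Clip it face up into the dock: press the sprung jaw back with the meter's lower end, let the lip end down in front of the fixed stop, and leave it lying flat and square, right down on the bed, held snugly between jaw and stop, without disturbing the spool, the screwdriver or the bottle.

Things in the scene. Friction and masses are not known exactly. Their poses are not given: they have to be found in the camera images.
- meter: Grey handheld meter: box 150 (x) x 56 (y) x 30 (z) mm with screen and dial on its face, about 0.32 kg. Origin: centre of its back face (z=0; face at z=30, screen and dial up to 6 prouder). +x to its upper (screen, lip) end, +z out of its face. Grip the flat 56 mm wide sides. At the start its frame matches the cradle's, to a few mm along y.
- meter_tail (a point): Point on the meter: middle of its lower end at the back face (x=-75, z=0 in the meter's frame).
- meter_lip (a point): Tip of the meter's lip, at the side that bears on the ledge (x=67, z=-9 in the meter's frame). The black lip is 40 mm wide, spans x=67..75 under the meter's upper end and hangs from its back to z=-9.
- cradle: Aluminium cradle of the fixed stand, sloping 28 degrees up away from the robot. +x up the slope, +y across it, +z square out of it. Origin: 90 mm above the bench, on the plane z=0 where the meter's back lies. Spine 34 wide, z=-26..-16, with free room for fingers beside it. Tail rest x=-68..-53, 34 wide, top z=0. Stand's base: 200 x 90 x 10 mm on the bench.
- ledge_edge (a point): Middle of the ledge's uphill top edge (cradle frame x=67, z=0). The ledge spans x=50..67, 44 mm wide, top z=0; the lip hangs behind this edge with 7 mm free below it. When the meter is tipped, its lip needs about 5 mm of shift up the slope to swing past the edge; the back plate is at x=97.
- sill_top (a point): Middle of the top of the sill, a plate 64 mm wide just below the meter's lower end (cradle frame x=-84..-78, top z=32). The lower end clears it when the meter is tipped by 13 degrees or more about the ledge.
- hood_edge (a point): Middle of the lower front edge of the hood, a plate 64 mm wide over the meter's lip end (cradle frame x=58..103, z=56..60). The meter lying flat has 26 mm of air below it, so lifted flat it cannot pass the sill.
- dock: Spring-jaw dock, fixed, level. Origin: on the bench at its middle. +x along it, away from the robot, to the fixed stop; z up. Base plate x=-130..105, 90 wide, 12 high. Spring housing x=-126..-118, top z=52.
- bed (a point): Middle of the top of the dock's bed (dock frame x=0, y=0, z=40). The bed is 36 mm wide, x=-60..58. The clipped-in meter has its origin here and its axes along the dock's, its lip hanging in the free space between bed and stop.
- stop_face (a point): Top of the fixed stop's inner face (dock frame x=75, z=62). The stop is an upright plate 64 mm wide, 8 thick.
- jaw (a joint): Travel of the dock's sprung jaw in m: 0 at rest, grows to 0.028 as it is pushed towards the robot (dock's -x). The spring pushes with 4.5 N at rest, plus 0.3 N per mm. It stands at 0.012 when the meter is clipped in.
- jaw_face (a point): Middle of the jaw's upper gripping face (dock frame x=-63, y=0, z=57 at rest; moves with the jaw). The jaw is a black upright plate 10 thick, 60 wide, z=16..74; at rest it is 138 mm from the fixed stop, 12 mm too little for the meter.
- spool: Bystander: metal solder spool standing upright, 54 diameter, 50 high; origin at the centre of its underside.
- screwdriver: Bystander: screwdriver lying on the bench, about 190 long.
- flux: Bystander: white bottle, 52 diameter, 120 high; origin at the centre of its underside.
Mind the look-alikes: they are no part of the job. What is shaped like the part that bears cradle but blue or orange is not meant. What is shaped like the meter but blue is not meant.

How it is judged:
By the outcome, as a careful person would: the job done as asked, in the order asked, and still so for the second after the job is handed in, with the robot touching nothing.
It also fails if it takes over 56 s, if anything falls off the work surface, if the arm or the gripper's body presses on something with over 40 N, if the wrist force passes 120 N, or if a joint passes its speed limit or range.

## Working session

There is one attempt and no reset: what is moved stays moved. The work goes in short steps, each a Python script; the robot and the scene stay as the last script left them, time stands still between calls to the robot, and variables do not carry over. Pictures are saved under pics/ and viewed, at most 10 in all, crops included, and the job is handed in when it is done.

```bash
mkdir -p pics; ls; cat > h.py <<'E'
import numpy as np, cv2
from rig import robot
def grab(n):
    R=robot.read_tcp_rot();p=robot.read_position()
    im,d=robot.grab_frame(n);c=robot.camera_info(n)
    f=240/np.tan(np.radians(c["vfov"])/2)
    if n=="wrist":
        T=np.eye(4);T[:3,:3]=R;T[:3,3]=p;T=T@np.array(c["T_tool_cam"])
    else: T=np.linalg.inv(np.array(c["view"]))
    v,u=np.mgrid[:480,:640]
    P=np.stack([(u-c["cx"])/f*d,(v-c["cy"])/f*d,d],-1)@T[:3,:3].T+T[:3,3]
    P[d==0]=np.nan
    return im,d,P,T
E
python3 - <<'E'
from h import *
for n in("scene","side"):
    im,d,P,T=grab(n); np.savez("pics/"+n,im=im,P=P,T=T); cv2.imwrite(f"pics/{n}.png",im[...,::-1]); print(n,T.round(3).tolist())
E
```

```text
pics
scene [[-0.849, 0.328, -0.415, 1.098], [0.529, 0.531, -0.662, 0.868], [0.003, -0.781, -0.624, 0.93], [0.0, 0.0, 0.0, 1.0]]
side [[0.945, -0.164, 0.284, 0.148], [-0.328, -0.523, 0.787, -1.099], [0.019, -0.836, -0.548, 0.904], [0.0, 0.0, 0.0, 1.0]]
```

View pics/scene.png

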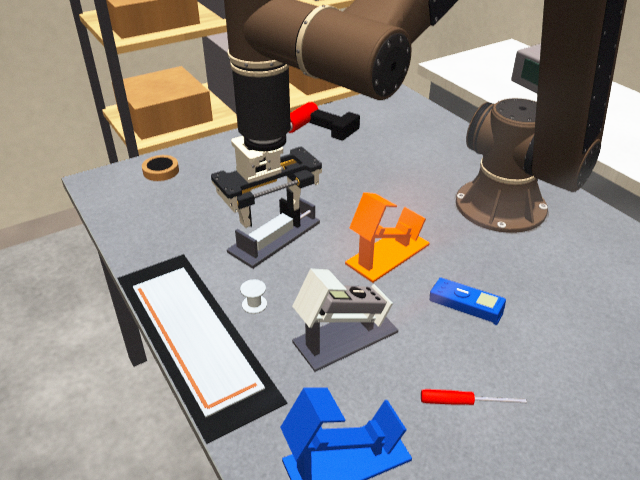

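View pics/side.png

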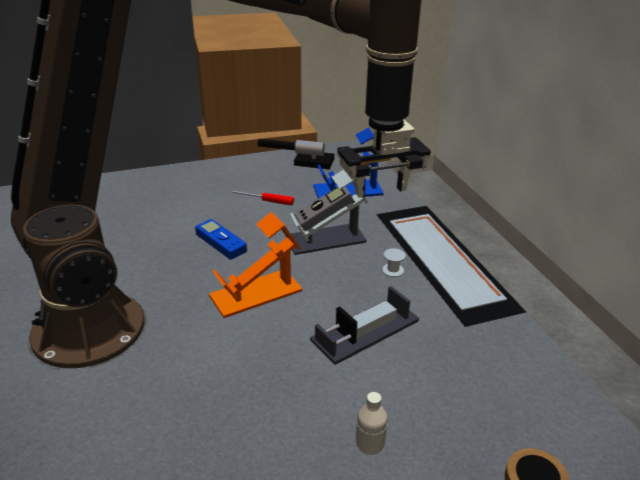

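The scene view shows the meter on the grey stand at about (345,310), and the dock under the gripper at about (275,235). The side view shows the stand at (330,215), the dock at (365,325), the spool at (394,262), the bottle at (371,425) and the screwdriver at (265,197).

```bash
python3 - <<'E'
from h import *
D={n:np.load(f"pics/{n}.npz") for n in("scene","side")}
for n,px in(("scene",[(345,310),(275,232),(254,297),(318,290),(345,340),(448,397),(525,401)]),("side",[(330,210),(380,318),(394,268),(398,300),(346,320),(371,430),(340,245),(233,192),(292,199)])):
    for u,v in px: print(n,(u,v),D[n]["P"][v,u].round(3))
A=np.concatenate([D[n]["P"].reshape(-1,3) for n in D]);C=np.concatenate([D[n]["im"].reshape(-1,3) for n in D])
ok=np.isfinite(A[:,0]);A=A[ok];C=C[ok]
# top-down: height map 1 mm/px ; x up, y left. region x .3-1.0, y -.4-.5
k=(A[:,0]>.35)&(A[:,0]<.95)&(A[:,1]>-.35)&(A[:,1]<.45)&(A[:,2]<.2)&(A[:,2]>-.02)
A=A[k];C=C[k];o=np.argsort(A[:,2]);A=A[o];C=C[o]
im=np.zeros((600,800,3),np.uint8)
r=((.95-A[:,0])*1000).astype(int).clip(0,598);c=((.45-A[:,1])*1000).astype(int).clip(0,798)
for dr in(0,1):
  for dc in(0,1): im[r+dr,c+dc]=C[:,::-1]
cv2.imwrite("pics/top.png",im)
E
```

```text
scene (345, 310) [0.625 0.198 0.11 ]
scene (275, 232) [ 0.577 -0.171  0.032]
scene (254, 297) [0.727 0.014 0.045]
scene (318, 290) [0.675 0.184 0.175]
scene (345, 340) [0.615 0.189 0.013]
scene (448, 397) [0.539 0.409 0.023]
scene (525, 401) [0.421 0.484 0.014]
side (330, 210) [0.606 0.143 0.109]
side (380, 318) [ 0.601 -0.2    0.035]
side (394, 268) [ 0.716 -0.025  0.019]
side (398, 300) [ 0.659 -0.166  0.043]
side (346, 320) [ 0.515 -0.216  0.066]
side (371, 430) [ 0.457 -0.49   0.065]
side (340, 245) [0.631 0.128 0.006]
side (233, 192) [0.421 0.479 0.011]
side (292, 199) [0.572 0.374 0.019]
```

View pics/top.png

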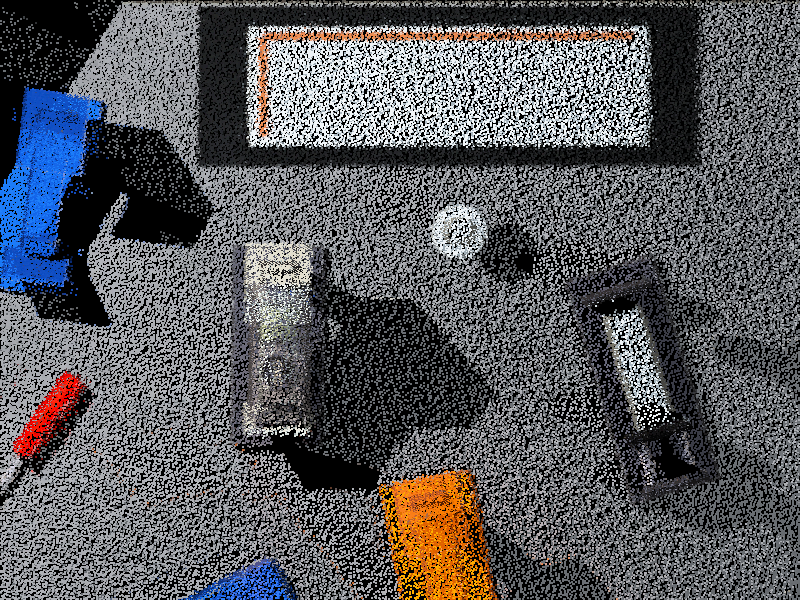

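The top-down map shows the stand at about (275,340), nearly square to world x, and the dock at about (645,375), yawed roughly 16°. Next I'll fit box models of both to the cloud.

```bash
cat > fit.py <<'E'
from h import *
from scipy.optimize import least_squares
from scipy.spatial.transform import Rotation as Ro
def B(*a): a=np.array(a)/1000; return (a[0::2]+a[1::2])/2,(a[1::2]-a[0::2])/2
def sdf(P,boxes):
    ds=[]
    for c,h in boxes:
        q=np.abs(P-c)-h
        ds.append(np.linalg.norm(np.maximum(q,0),axis=1)+np.minimum(q.max(1),0))
    ds=np.array(ds); return ds[np.abs(ds).argmin(0),np.arange(len(P))]
def pose(p,kind):
    R=Ro.from_euler("z",p[2]).as_matrix(); o=np.array([p[0],p[1],0])
    if kind=="cradle": R=R@Ro.from_euler("y",-28,degrees=True).as_matrix(); o[2]=.09
    return R,o
def boxes(kind,e):
    if kind=="cradle":
        return [B(50,67,-22,22,-16,0),B(-84,-78,-32,32,-10,32),B(58,103,-32,32,56,60),B(97,103,-32,32,-10,60),B(-75,75,-28+e*1e3,28+e*1e3,0,30)]
    return [B(-130,105,-45,45,0,12),B(-126,-118,-30,30,12,52),B(-60,58,-18,18,12,40),B(75,83,-32,32,12,62),B(-73,-63,-30,30,16,74)]
def fit(P,kind,p0):
    def cut(p):
        R,o=pose(p,kind);Q=(P-o)@R
        if kind=="cradle": k=(Q[:,0]>-90)&(Q[:,0]<109)&(abs(Q[:,1])<40)&(Q[:,2]>-8)&(Q[:,2]<66)
        else: k=(Q[:,0]>-135)&(Q[:,0]<110)&(abs(Q[:,1])<50)&(Q[:,2]>.006)&(Q[:,2]<.08)
        return k
    def cut(p,m=.008):
        R,o=pose(p,kind);Q=(P-o)@R
        lo,hi=((-.084,-.032,-.0),(.103,.032,.06)) if kind=="cradle" else ((-.13,-.045,.014),(.105,.045,.074))
        return np.all((Q>np.array(lo)-[m,m,0])&(Q<np.array(hi)+m),1)
    p=np.r_[p0,0,0]
    for i in range(5):
        k=cut(p[:3],.02 if i<2 else .008); X=P[k]
        def f(p):
            R,o=pose(p[:3],kind);o=o+[0,0,p[4]]
            return np.r_[sdf((X-o)@R,boxes(kind,p[3])), p[3]*5*(1 if kind=="cradle" else 100)]
        s=least_squares(f,p,loss="soft_l1",f_scale=.002,x_scale=[.01,.01,.05,.01,.01],diff_step=1e-4); p=s.x
    print(kind,"xy",p[:2].round(4),"yaw",np.degrees(p[2]).round(2),"ey",p[3].round(4),"dz",p[4].round(4),"n",len(X),"med",np.median(abs(s.fun)).round(4))
    return p
if __name__=="__main__":
    D={n:np.load(f"pics/{n}.npz") for n in("scene","side")}
    for kind,p0 in(("cradle",[.61,.175,0]),("dock",[.585,-.193,.28])):
        for ns in(["scene"],["side"],["scene","side"]):
            P=np.concatenate([D[n]["P"].reshape(-1,3) for n in ns]);P=P[np.isfinite(P[:,0])]
            fit(P,kind,p0)
E
python3 fit.py
```

```text
cradle xy [0.608  0.1735] yaw -0.64 ey -0.0023 dz 0.0028 n 2828 med 0.001
cradle xy [0.6063 0.1711] yaw -0.19 ey 0.0002 dz 0.0005 n 1493 med 0.0015
cradle xy [0.6081 0.1728] yaw -0.37 ey -0.0016 dz 0.0024 n 4326 med 0.0012
dock xy [ 0.5816 -0.1882] yaw 16.46 ey 0.0 dz 0.0013 n 1798 med 0.0013
dock xy [ 0.5844 -0.189 ] yaw 17.19 ey 0.0 dz 0.0001 n 2327 med 0.0011
dock xy [ 0.5836 -0.1886] yaw 17.07 ey 0.0 dz 0.0007 n 4125 med 0.0014
```

```bash
cat > st.py <<'E'
from fit import *
Rc,oc=pose([.6075,.1722,np.radians(-.35)],"cradle")
Rd,od=pose([.5836,-.1886,np.radians(17.07)],"dock")
F=np.diag([1.,-1,-1])  # tool x along meter x, tool z = -meter z
E
python3 - <<'E'
from st import *
print(robot.read_tcp_rot().round(2).tolist(), np.array(robot.camera_info("wrist")["T_tool_cam"]).round(3).tolist())
ims=[]
for n,R,o,pt,kind,h in(("wd",Rd,od,[-.0,0,.30],"dock",0),("wc",Rc,oc,[-.03,0,.20],"cradle",0)):
    robot.goto(o+R@np.array(pt),R@F)
    im,d,P,T=grab("wrist"); np.savez("pics/"+n,im=im,P=P,T=T); ims.append(cv2.resize(im[...,::-1],(400,300)))
    p0=[o[0],o[1],np.arctan2(R[1,0],R[0,0])]
    fit(P[np.isfinite(P[...,0])],kind,p0); print(robot.read_t())
cv2.imwrite("pics/w.png",np.hstack(ims))
E
```

```text
[[-0.0, -1.0, -0.0], [-1.0, 0.0, -0.0], [0.0, 0.0, -1.0]] [[-0.001, -0.96, -0.279, 0.076], [1.0, -0.001, 0.0, 0.0], [-0.0, -0.279, 0.96, -0.158], [0.0, 0.0, 0.0, 1.0]]
dock xy [ 0.583  -0.1908] yaw 16.78 ey 0.0 dz 0.0001 n 6669 med 0.0005
2.0083
cradle xy [0.6048 0.1702] yaw -0.8 ey -0.001 dz 0.0006 n 16913 med 0.0007
3.575
```

View pics/w.png

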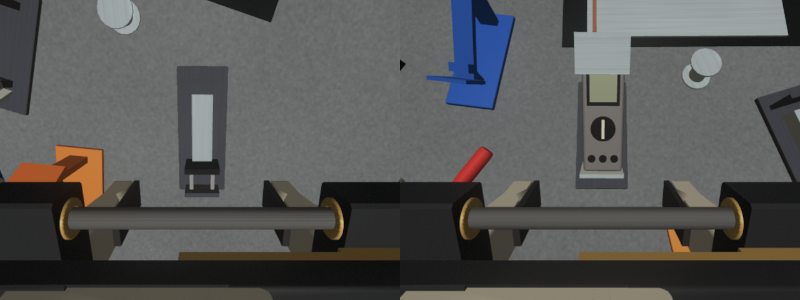

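The wrist shots show the dock (left, 200,130) clear, and the meter seated under the hood (right, 603,125). The fits are tight. Now I'll grip the meter.

```bash
cat > st.py <<'E'
from fit import *
Rc,oc=pose([.6055,.1708,np.radians(-.6)],"cradle")
Rd,od=pose([.583,-.1900,np.radians(16.9)],"dock")
F=np.diag([1.,-1,-1])
G=np.array([-.012,0,-.002])
def tip(th): return Ro.from_euler("y",th,degrees=True).as_matrix() # + = tail up
def tgt(R,o,x,y,z,th,piv):
    "meter pose in frame (R,o): rotated th about meter point piv, which is at (x,y,z)"
    Rm=R@tip(th); om=o+R@np.array([x,y,z])-Rm@np.array(piv)
    return om+Rm@G, Rm@F
def st(): print("t",round(robot.read_t(),2),"F",np.round(robot.read_force(),1),"M",np.round(robot.read_ft_torque(),2),"w",round(robot.read_grip_width()*88,1),"ff",np.round(robot.read_finger_force(),1))
E
python3 - <<'E'
from st import *
p,R=tgt(Rc,oc,0,-.001,0,0,[0,0,0]); n=Rc[:,2]
robot.goto(p+.07*n,R); robot.servo_line(p,R,.12); st()
robot.move_gripper(0.0); st()
E
```

```text
Traceback (most recent call last):
rig.Unreachable: the arm cannot take that pose within its joint ranges
```

```bash
python3 - <<'E'
from st import *
n=Rc[:,2]; print(np.round(robot.read_qpos(),1))
for fl in(1,-1):
  for th in(0,4,8,18):
    p,R=tgt(Rc,oc,0,-.001,0,0,[0,0,0]); g=p+.019*n
    # tool pitched by th within the grasp
    R2=Rc@tip(th)@F@np.diag([fl,fl,1]); pp=g-.0*n+.019*R2[:,2]
    for h in(0,.03,.07,.15): 
        q=robot.ik(pp-h*R2[:,2],R2); print(fl,th,h,None if q is None else np.round(q,0))
E
```

```text
[ 54.9 -10.7 -49.8  36.8 -40.1   8.4]
1 0 0 None
1 0 0.03 None
1 0 0.07 None
1 0 0.15 [ 48.  -5. -52.  43. -31.   7.]
1 4 0 None
1 4 0.03 [ 31.   9. -55.  67. -14.  -6.]
1 4 0.07 [ 40.   5. -51.  46. -22.   8.]
1 4 0.15 [ 48.  -3. -45.  31. -36.  18.]
1 8 0 [ 35.  13. -49.  47. -16.   9.]
1 8 0.03 [ 39.  11. -46.  37. -22.  17.]
1 8 0.07 [ 42.   7. -43.  29. -28.  23.]
1 8 0.15 [ 46.  -0. -38.  22. -41.  28.]
1 18 0 [ 38.  17. -30.  11. -35.  43.]
1 18 0.03 [ 38.  15. -29.  10. -39.  44.]
1 18 0.07 [ 39.  12. -27.   9. -44.  44.]
1 18 0.15 [ 40.   7. -21.   8. -54.  45.]
-1 0 0 None
-1 0 0.03 None
-1 0 0.07 None
-1 0 0.15 [  48.   -5.  -52.   43.  -31. -173.]
-1 4 0 None
-1 4 0.03 None
-1 4 0.07 [  40.    5.  -51.   46.  -22. -172.]
-1 4 0.15 [  48.   -3.  -45.   31.  -36. -162.]
-1 8 0 [  35.   13.  -49.   47.  -16. -171.]
-1 8 0.03 [  39.   11.  -46.   37.  -22. -163.]
-1 8 0.07 [  42.    7.  -43.   29.  -28. -157.]
-1 8 0.15 [  46.   -0.  -38.   22.  -41. -152.]
-1 18 0 [  38.   17.  -30.   11.  -35. -137.]
-1 18 0.03 [  38.   15.  -29.   10.  -39. -136.]
-1 18 0.07 [  39.   12.  -27.    9.  -44. -136.]
-1 18 0.15 [  40.    7.  -21.    8.  -54. -135.]
```

```bash
cat >> st.py <<'E'
DEL=12; g=np.array([-.025,0,.017])
def tgt(R,o,x,y,z,th,piv,dy=0):
    Rm=R@tip(th); om=o+R@np.array([x,y,z])-Rm@np.array(piv)
    Rt=Rm@tip(DEL)@F
    return om+Rm@(g+[0,dy,0])+.019*Rt[:,2], Rt
Y=-.001; PT=[.067,0,0]; TL=[-.075,0,0]
def cr(x,z,th): return tgt(Rc,oc,x,Y,z,th,PT)
def dk(x,z,th): return tgt(Rd,od,x,0,z,th,TL)
def go(w,v=.1): robot.servo_line(w[0],w[1],v)
E
python3 - <<'E'
from st import *
for n,w in dict(rest=cr(.067,0,0),rup=cr(.067,.07,0),tip=cr(.072,.001,17),lift=cr(.072,.013,17),draw=cr(.027,.013,17),up=cr(.027,.1,17),dup=dk(-.052,.13,-15),d1=dk(-.052,.043,-15),d2=dk(-.077,.041,-15),d3=dk(-.078,.041,0)).items():
    q=robot.ik(*w); print(n,w[0].round(3),None if q is None else np.round(q,0))
p,R=cr(.067,0,0); t=robot.ik(p-.06*R[:,2],R); print(t)
robot.goto(p-.06*R[:,2],R); robot.servo_line(p,R,.1); st()
robot.move_gripper(0.0); st()
E
```

```text
rest [0.581 0.17  0.075] [ 39.  15. -43.  27. -23.  26.]
rup [0.548 0.17  0.137] [ 43.   7. -40.  21. -33.  30.]
tip [0.575 0.17  0.105] [ 35.  20. -17.  -1. -54.  55.]
lift [0.569 0.17  0.115] [ 35.  19. -17.  -1. -55.  55.]
draw [0.529 0.171 0.094] [ 38.  17. -23.  -1. -51.  52.]
up [0.489 0.171 0.171] [ 41.   9. -23.  -1. -59.  49.]
dup [ 0.576 -0.192  0.14 ] [ -1.  17. -16.  -1. -54. 108.]
d1 [ 0.576 -0.192  0.053] [ -1.  22. -22.  -1. -43. 108.]
d2 [ 0.552 -0.199  0.051] [ -1.  21. -24.  -1. -42. 109.]
d3 [ 0.552 -0.199  0.039] [  1.  28. -17.   4. -57. 103.]
[ 41.90434439   9.02696669 -38.5362892   20.47884854 -32.16137396
  31.07627433]
t 4.95 F [ 0.1 -0.  -0.6] M [-0.11  0.92 -0.04] w 88.1 ff 0.0
t 5.57 F [-1.8  0.9  2.4] M [ 0.08  1.39 -0.  ] w 55.7 ff 30.0
```

Gripped at 55.7 mm. Next I'll tip it about the ledge.

```bash
python3 - <<'E'
from st import *
go(cr(.070,.0005,1.5),.02)
for th,x in((5,.0715),(9,.072),(13,.072),(17,.072)): go(cr(x,.001,th),.05); st()
im,d,P,T=grab("side"); cv2.imwrite("pics/tip.png",cv2.resize(im[130:270,240:420,::-1],None,fx=4,fy=4,interpolation=cv2.INTER_CUBIC))
E
```

```text
t 6.21 F [-0.7 -0.6 -4.9] M [-0.14  0.99 -0.02] w 56.0 ff 30.0
t 6.49 F [-0.  -0.4 -4.1] M [-0.14  0.8  -0.  ] w 56.2 ff 30.0
t 6.78 F [ 0.1 -0.7 -3.9] M [-0.18  0.43 -0.07] w 56.2 ff 30.0
t 7.06 F [-0.4  0.9 -4. ] M [-0.17  0.11  0.03] w 56.1 ff 30.0
```

View pics/tip.png

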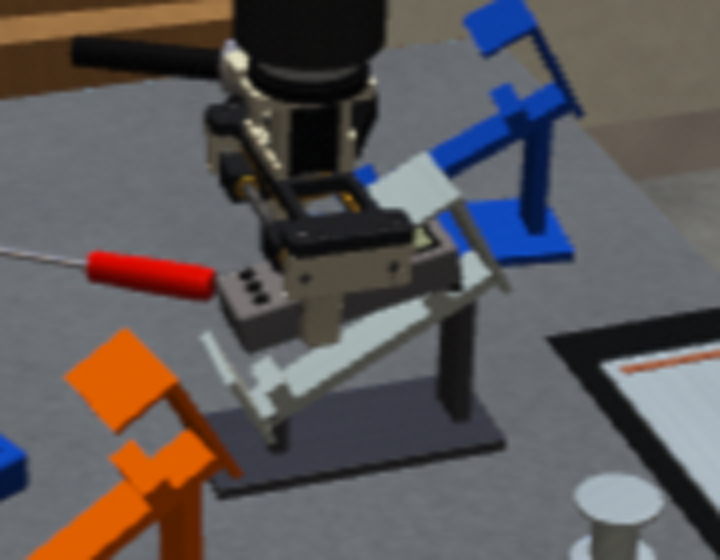

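The picture shows the tail at (240,320) above the sill top at (207,340), with the lip end still at the ledge and under the hood. Next: lift, draw out, and carry it over to the dock.

```bash
python3 - <<'E'
from st import *
go(cr(.072,.013,17),.03); st()
go(cr(.050,.013,17),.06); st()
go(cr(.027,.013,17),.08); st()
go(cr(.027,.13,17),.15); st()
w=dk(-.052,.15,-15); print(w[0])
mid=[.53,0.0,.26]; robot.goto(mid,tgt(Rd,od,0,0,0,0,TL)[1]); st()
robot.goto(*w); st()
im,d,P,T=grab("wrist"); a=im[...,::-1]; np.savez("pics/w2",im=im,P=P,T=T)
im,d,P,T=grab("side"); np.savez("pics/s2",im=im,P=P,T=T)
b=cv2.resize(im[200:380,260:460,::-1],(533,480))
cv2.imwrite("pics/dk1.png",cv2.resize(np.hstack([a,b]),(800,327)))
E
```

```text
t 7.66 F [-0.3 -1.2 -3.9] M [-0.1   0.03  0.03] w 56.1 ff 30.0
t 8.18 F [-0.4 -0.2 -3.1] M [-0.09  0.04  0.02] w 55.9 ff 30.0
t 8.61 F [ 0.2  0.4 -3.4] M [-0.11  0.01 -0.  ] w 55.8 ff 30.0
t 9.54 F [ 0.1 -0.  -3.5] M [-0.13  0.03 -0.02] w 56.1 ff 30.0
[ 0.57619777 -0.19206667  0.16038773]
t 10.32 F [-1.5  1.  -3.5] M [ 0.11 -0.74 -0.  ] w 55.9 ff 30.0
t 11.22 F [ 0.3 -0.3 -2.6] M [-0.14  0.31 -0.01] w 55.9 ff 30.0
```

View pics/dk1.png

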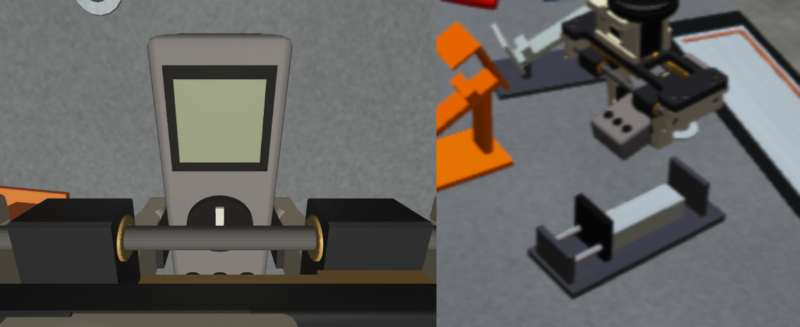

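The wrist view shows the meter square in the grip. The side view shows it tilted above the dock, with the jaw at (590,225) and the stop at (690,185). Now I'll measure the meter's pose in the hand.

```bash
cat >> st.py <<'E'
def hand(P,Rt,pt):
    "meter deviation from the assumed pose in hand (P: wrist cloud)"
    Rm=Rt@(tip(DEL)@F).T; om=pt-.019*Rt[:,2]-Rm@g
    Q=(P.reshape(-1,3)-om)@Rm; Q=Q[np.isfinite(Q[:,0])]
    k=(Q[:,0]>.03)&(Q[:,0]<.09)&(abs(Q[:,1])<.045)&(Q[:,2]>.01)&(Q[:,2]<.05);Q=Q[k]
    rim=Q[(Q[:,0]>.060)&(abs(Q[:,1])<.022)&(Q[:,0]<.07)]
    side=Q[(Q[:,0]>.03)&(Q[:,0]<.06)&(abs(Q[:,1])>.0235)&(abs(Q[:,1])<.027)]
    A=np.r_[rim,side]; c=np.linalg.lstsq(np.c_[A[:,:2],np.ones(len(A))],A[:,2],rcond=None)[0]
    top=Q[Q[:,2]>.024]
    xe=[np.percentile(top[abs(top[:,1]-y)<.003][:,0],98) for y in(-.018,0,.018)]
    ys=[(np.percentile(top[abs(top[:,0]-x)<.004][:,1],[1,99])*1e3).round(1) for x in(.035,.05,.065)]
    print("pitch,roll deg",np.degrees(np.arctan(c[:2])).round(2),"z at x=.065:",(c[2]+.065*c[0]).round(4),"xend",np.round(xe,4),"y",ys)
E
python3 - <<'E'
from st import *
D=np.load("pics/w2.npz")
hand(D["P"],robot.read_tcp_rot(),robot.read_position())
print(robot.read_position()-dk(-.052,.15,-15)[0])
E
```

```text
pitch,roll deg [ 1.36 -0.46] z at x=.065: 0.03 xend [0.073  0.0729 0.0729] y [array([-27.5,  26. ]), array([-27.5,  26. ]), array([-27.5,  26. ])]
[0.00058928 0.00116347 0.00051609]
```

```bash
sed -i 's/tgt(Rd,od,x,0,z,th,TL)/tgt(Rd,od,x,.0006,z,th,TL)/' st.py; python3 - <<'E'
from st import *
go(dk(-.050,.08,-15),.12); go(dk(-.050,.044,-15),.05); st()
for x,z in((-.056,.044),(-.062,.043),(-.068,.042),(-.073,.0415),(-.077,.0415)): 
    go(dk(x,z,-15),.04); st()
im,d,P,T=grab("wrist"); hand(P,robot.read_tcp_rot(),robot.read_position())
im,d,P,T=grab("side"); cv2.imwrite("pics/dk2.png",cv2.resize(im[240:380,280:460,::-1],None,fx=4,fy=4,interpolation=cv2.INTER_CUBIC))
E
```

```text
t 12.92 F [-0.1 -0.2 -3.4] M [-0.27  0.3  -0.03] w 56.1 ff 30.0
t 13.22 F [ 2.4 -0.3 -3.6] M [-0.14 -0.63  0.  ] w 56.1 ff 30.0
t 13.52 F [ 5.6  0.8 -1.2] M [ 0.32 -1.66 -0.01] w 56.6 ff 30.0
t 13.82 F [ 9.   2.3 -2. ] M [ 0.52 -2.22 -0.04] w 56.0 ff 30.0
t 14.09 F [ 9.4  2.3 -1.6] M [ 0.77 -2.59 -0.02] w 55.8 ff 30.0
t 14.34 F [ 8.6  4.4 -2. ] M [ 1.04 -2.91 -0.07] w 56.1 ff 30.0
pitch,roll deg [ 1.48 -0.2 ] z at x=.065: 0.0304 xend [0.0736 0.0736 0.0737] y [array([-27.1,  26.5]), array([-27. ,  26.4]), array([-27. ,  26.4])]
```

View pics/dk2.png

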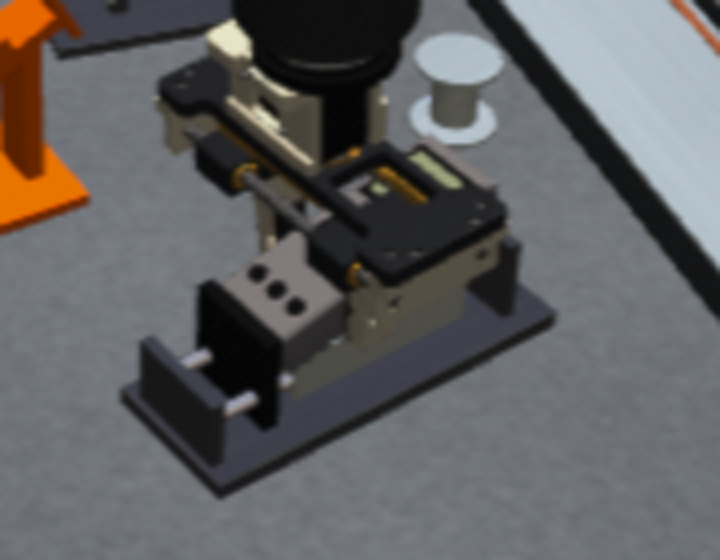

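The picture shows the jaw (235,345) pushed back by the tail and the lip end above, in front of the stop at (510,275). The grip hasn't slipped. Next I'll let the lip end down.

```bash
python3 - <<'E'
from st import *
for th in(-11,-7,-4,-2,0):
    go(dk(-.078,.0415,th),.03); st()
go(dk(-.078,.040,0),.01); st()
im,d,P,T=grab("wrist"); hand(P,robot.read_tcp_rot(),robot.read_position())
E
```

```text
t 14.7 F [ 8.1  2.8 -0.6] M [ 0.82 -3.   -0.03] w 56.4 ff 30.0
t 14.96 F [ 7.4  1.7 -0.5] M [ 0.35 -2.65 -0.02] w 56.0 ff 30.0
t 15.21 F [ 7.4  1.5 -1.3] M [ 0.38 -2.73  0.04] w 56.0 ff 30.0
t 15.46 F [ 6.7  1.8 -2.3] M [ 0.56 -2.9   0.04] w 56.0 ff 30.0
t 15.71 F [ 8.   1.6 -1.2] M [ 0.59 -3.25 -0.11] w 55.9 ff 30.0
t 16.01 F [ 7.1  2.  -2. ] M [ 0.73 -3.28 -0.1 ] w 56.4 ff 30.0
pitch,roll deg [ 1.23 -0.21] z at x=.065: 0.03 xend [0.0738 0.0738 0.0739] y [array([-27.1,  26.5]), array([-27.1,  26.4]), array([-27.1,  26.4])]
```

```bash
python3 - <<'E'
from st import *
z=.040; th=0
def f(): return np.mean([robot.read_force() for _ in range(5)],0)
while z>.034:
    z-=.0007; go(dk(-.078,z,th),.01); F=f()
    if F[2]>3: break
print("z",z); st(); zc=z
x=-.078
for i in range(10):
    x+=.0007; go(dk(x,zc,th),.01); F=f(); print(round(x,4),(Rd.T@F).round(1))
    if (Rd.T@F)[0]<2: break
while z>zc-.004:
    z-=.0006; go(dk(x,z,th),.01)
    if f()[2]>12: break
print("z",z); st()
im,d,P,T=grab("wrist"); hand(P,robot.read_tcp_rot(),robot.read_position())
E
```

```text
z 0.0379
t 16.81 F [5.1 3.4 7.9] M [ 1.38 -1.78 -0.41] w 55.9 ff 30.0
-0.0773 [4.2 2.  7.7]
-0.0766 [2.9 0.9 9.6]
-0.0759 [ 0.6  1.9 10.6]
z 0.0373
t 17.81 F [-1.5  2.4 13.5] M [ 0.84  0.72 -0.33] w 56.0 ff 30.0
pitch,roll deg [ 1.54 -0.2 ] z at x=.065: 0.0303 xend [0.0737 0.0737 0.0738] y [array([-27.1,  26.4]), array([-27.1,  26.5]), array([-27.1,  26.3])]
```

```bash
python3 - <<'E'
from st import *
robot.move_gripper(1.0); st()
p=robot.read_position();R=robot.read_tcp_rot()
robot.servo_line(p-.10*R[:,2],R,.12); st()
robot.goto(od+Rd@[-.03,0,.30],Rd@F)
im,d,P,T=grab("wrist"); np.savez("pics/w3",im=im,P=P,T=T)
Q=(P.reshape(-1,3)-od)@Rd
B_=[B(-75,75,-28,28,40,70)]
def res(p):
    Rm=Ro.from_euler("xyz",p[3:]).as_matrix(); return sdf((X-p[:3])@Rm,B_)
X=Q[np.isfinite(Q[:,0])]; X=X[(abs(X[:,0])<.07)&(abs(X[:,1])<.033)&(X[:,2]>.055)&(X[:,2]<.072)]
s=least_squares(res,np.zeros(6),loss="soft_l1",f_scale=.001); print("meter in dock mm",(s.x[:3]*1e3).round(1),"deg",np.degrees(s.x[3:]).round(2),len(X))
a=im[...,::-1]
im,d,P,T=grab("side"); b=cv2.resize(im[240:380,280:460,::-1],(617,480),interpolation=cv2.INTER_CUBIC)
cv2.imwrite("pics/end.png",cv2.resize(np.hstack([a,b]),(800,305)))
E
```

```text
t 18.61 F [-0.2 -0.1 -0.9] M [ 0.01 -0.62  0.01] w 88.1 ff 0.0
t 19.59 F [-0.6 -0.6 -0.7] M [ 0.02 -0.67 -0.01] w 87.9 ff 0.0
meter in dock mm [-5.5 -0.8  0.3] deg [-0.17 -0.39 -0.03] 6233
```

View pics/end.png

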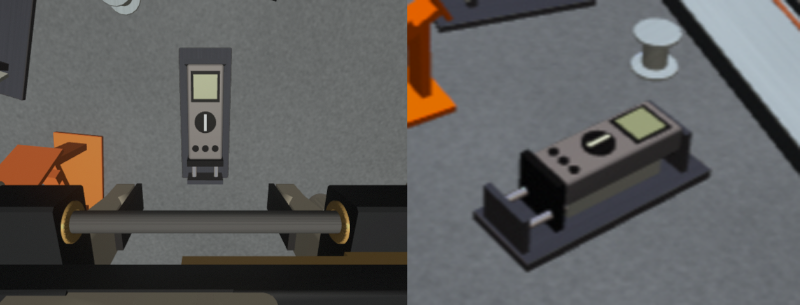

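It looks clipped in, flat and square. The x value in that fit is unconstrained by my crop, so I'll check the seating directly from the saved cloud.

```bash
python3 - <<'E'
from st import *
P=np.load("pics/w3.npz")["P"];Q=(P.reshape(-1,3)-od)@Rd*1e3;Q=Q[np.isfinite(Q[:,0])&(abs(Q[:,1])<30)]
pc=lambda k:(np.percentile(Q[k][:,0],[2,98]).round(1),np.percentile(Q[k][:,2],[5,50,95]).round(1),k.sum())
x=Q[:,0];y=abs(Q[:,1]);z=Q[:,2]
print("jaw top",pc((x<-70)&(x>-95)&(z>72)&(z<78)))
print("face z tail/lip",*[np.median(z[(abs(x-a)<2)&(y<24)&(y>15)]).round(1) for a in(-65,-50,-20,55,68)])
print("face x-range",pc((y<20)&(z>66)&(z<72.3)&(abs(x)<90)&(x>-74.5)))
print("stop top",pc((x>72)&(x<95)&(z>58)&(z<65)))
E
```

```text
jaw top (array([-85.3, -75.4]), array([72.7, 74. , 75.4]), np.int64(556))
face z tail/lip 70.1 70.4 70.0 71.3 70.0
face x-range (array([-71. ,  72.3]), array([68.8, 70.5, 72. ]), np.int64(4668))
stop top (array([74.6, 81.9]), array([60.8, 62. , 63.4]), np.int64(509))
```

Jaw face is at about -75 (travel 12 mm), the face is at z = 70 at both ends, and the stop is at 75. It's fully seated, so I'm handing in.

```bash
python3 -c "
from rig import robot
print(robot.job_done())"
```

```text
the job is handed in; nothing more can be done
None
```

The meter is off its stand and clipped face up in the dock, flat and square on the bed between jaw and stop, with the jaw at about 12 mm travel; I kept the arm well clear of the spool, screwdriver and bottle, but only looked at the spool again afterwards, and I handed the job in at about 21 s.

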